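# Free the ratchet and close the filter clamp

### The job

A filter cassette lies in the bench clamp, whose arm is held up by a ratchet. With the fingers only, press the pawl's thumb tab all the way down so that the pawl stands free of the teeth, then push the clamp arm fully down until its pad rests on the cassette, and take the hand away. Only press and push: do not raise the arm, lift anything or move the cassette out of its nest, and leave the other things on the bench where they are.

Things in the scene. Friction and masses are not known exactly. Their poses are not given: they have to be found in the camera images.
- clamp: fixed bench clamp: aluminium base plate 235 x 90 x 12 mm on the bench; origin under the plate. Its x axis runs along the clamp from the crossbar end (-x) to the thumb-tab end (+x), y across, z up. It stands mostly crosswise before the robot; place and yaw vary. Grey posts carry the arm hinge (top at 84 mm) and the pawl pivot (top at 124 mm, 78 mm along +x)
- clamp_hinge (a point): the arm's hinge axis (along the clamp's y), 70 mm above the bench, on the clamp's centre plane, 20 mm along +x from the clamp's origin; this point is fixed. Round it turns a steel disc with upright ratchet teeth on top, tips 54 mm from the axis
- handle (a point): centre of the arm's black crossbar: 20 mm in diameter, 70 mm long across the arm (clamp's y), 150 mm from the hinge axis on the clamp's -x side. About 170 mm above the bench at the start; fully down 70 mm, level with the hinge; nothing lies beneath it. It moves on an arc round the hinge; takes about 4 N once the pawl is free, else the arm gives at most about 5 degrees and stops
- clamp_arm (a joint): angle of the clamp arm, rad: 0 = raised 0.75 rad above level, grows as the arm goes down, 0.75 = level, pad on the cassette (fully down, stop). Starts between 0 and 0.04. Stiff hinge: the arm stays where it is left
- tab (a point): centre of the top face of the pawl's thumb tab: a flat dark steel plate 24 mm (along the clamp) x 32 mm (across) x 6 mm, at the clamp's +x end, 50 mm beyond the pawl's pivot and about 128 mm above the bench at the start; pressed fully it goes down about 17 mm. It takes about 3 N
- pawl (a joint): angle of the pawl, rad: 0 = nose down between the teeth (locked), grows as the thumb tab is pressed down and the nose lifts; the nose clears the teeth at about 0.15; 0.35 = stop. Stiff pivot: it stays where it is left, it does not spring back
- nest (a point): centre of the nest's floor on the clamp's base plate, 12 mm above the bench: a ring of aluminium segments, 63 mm inside, 8 mm high
- cassette_mid (a point): centre of the white filter cassette, a loose disc 58 mm in diameter and 22 mm high lying in the nest; it stays there
- spare_mid (a point): centre of a spare cassette, same disc, lying loose on the bench beside the clamp; leave it alone
- marker: marker pen, 135 mm long (along its x), 14 mm thick, lying beside the clamp; origin at its middle, on the bench; leave it alone
- vial: amber glass vial, 28 mm in diameter, 60 mm tall, standing beside the clamp; origin at its foot; leave it alone
- tape: roll of tape, 90 mm across, 19 mm high, lying flat; origin at its underside; leave it alone
- media: glass bottle with white cap, 72 mm in diameter, 150 mm tall; origin at its foot; leave it alone
- beaker: glass beaker, 68 mm in diameter, 85 mm tall; origin at its foot; leave it alone
- tip_tray: blue divided tray, 120 x 90 x 45 mm; origin at its underside; leave it alone
There are look-alikes about, which are no part of the job. What is shaped like the part that bears cassette_mid but purple or red is not meant.

How it is judged:
By the outcome, as a careful person would: the job done as asked, in the order asked, and still so for the second after the job is handed in, with the robot touching nothing.
It also fails if it takes over 40 s, if anything falls off the work surface, if the arm or the gripper's body presses on something with over 40 N, if the wrist force passes 120 N, or if a joint passes its speed limit or range.

### The arm

A 7-joint arm with a two-finger parallel gripper is mounted at the origin on the work surface. World frame = base frame: x ahead of the robot, y to its left, z up, the work surface at z = 0. Lengths are in m, angles in rad, forces in N, time in s.
With the tool pointing down it reaches from about 0.425 to 1.025 m from the base axis. Payload 3.6 kg.
Tool frame: the origin (TCP) lies at the very end of the fingers, on their centre line; the grasp point (between the pads) lies 19 mm behind it (robot.grip_point_offset is the distance from the TCP to the grasp point, in m); z points along the fingers, y is the line along which they close (so a half turn about z gives the same grasp; the last joint's range is limited). The gripper opens to 85 mm and grips with 20 to 120 N. Pads are 22 mm wide; open, the fingers measure 114 mm over their backs; the gripper's body (76 mm by 85 mm) begins 54 mm behind the grasp point. The pads swing forward as they close: fully open they stand 13 mm farther back than shut.
Start: joints at [-1.393, 0.591, 0.048, 1.609, -0.033, 0.943, -0.034], TCP at [0.195, 0.698, 0.231] pointing down, gripper open.
Joint ranges: [-2.69, 2.69], [-0.47, 2.24], [-1.27, 1.36], [0.19, 2.51], [-1.53, 4.68], [0.08, 2.07], [-3.09, 3.09]. Speed limits (rad/s): [2.57, 2.57, 3.14, 3.14, 3.14, 3.14, 3.14].

### API

Orientations are given as a rotation vector (axis times angle).
In Python, from rig import robot gives the robot as it stands. The module is installed in compiled form; this text tells all that it offers.
- The arm moves only by the tool move_arm, never from a script. Its arguments are lists of equal length, an entry for each row: "dr": the turn, a rotation vector about the tool's x, y, z in units of 6 degrees (1.0 is 6 degrees), a list of three; "slide": the shift along the tool's x, y, z in units of 30 mm (1.0 is 30 mm), a list of three; "gripper": the opening, from -1 (shut) to 1 (fully open). A call has exactly 5 rows; each row is the pose to reach, as a shift and turn from the pose commanded when the call began, along the tool's axes at that moment; what a row does not reach only later rows make up. A row lasts 1/12 s, in which the tool goes at most 41.7 mm and 7.16 degrees, less where a joint would pass 70% of its speed; a pose out of reach is approached as far as the arm can. A call with a gripper value outside its range is refused whole. The fingers move at their own pace and stop on an object; "force" is the grip in N (left out, the last holds). Time passes only in rows, so rows that repeat a pose let the fingers close, or fill a call up. It gives the time, the measured TCP pose, the force, the opening and the grip force at its end, in the units of the state.
- robot.observe(): the state, without advancing time (a new reading comes with each control period).
- robot.snapshot(name): name is "side" or "top"; returns a dict with "img" (384x512x3 uint8, red, green, blue), "depth" (384x512 float32, m along the optical axis (not along the pixel's ray), 0 where there is no reading), "K" (3x3 intrinsics, pixels), "rvec" (rotation vector, rad) and "tvec" (3), from world to camera coordinates, as OpenCV has them. Camera axes: x right, y down, z forward; pixel columns grow to the right and rows downward; lengths in m; the calibration is good to about 2 mm. A picture is of the moment at which its call begins.
- robot.close_job(): hands the job in; it is judged then, once.
The state is a dict: "clock": time; "joint_pos": joint angles; "qvel": joint speeds; "joint_efforts": joint torques, N m; "eef_pos": TCP position; "eef_rot": TCP orientation; "wrist_force": force on the tool from outside, world axes, zero at the start; "moment": the same for the moment, N m; "opening": finger opening in m; "grip_force": force on a finger pad.
Only numpy, scipy, OpenCV 4.12 (cv2) and the standard library are available. Lean on these libraries where they do the work, as an engineer would, in place of code of your own. Each camera call takes 0.05 s, during which the arm holds its last target. There are 200 camera calls.

## Working session

There is one attempt and no reset: what is moved stays moved. The work goes in short steps, Python scripts to look and compute and a tool call to move; the robot and the scene stay as the last step left them, time stands still between calls to the robot, and variables do not carry over. Pictures are saved under pics/ and viewed, at most 10 in all, crops included, and the job is handed in when it is done.

Besides the shell and the picture viewer there is one more tool, called after ">>>" in YAML: its name, and indented under it one key for each argument. move_arm: Moves the arm, as the interface text tells. Its arguments: {"type":"object","properties":{"dr":{"type":"array"},"slide":{"type":"array"},"gripper":{"type":"array"},"force":{"type":"number"}},"required":["dr","slide","gripper"]}

```bash
mkdir -p pics; cat > h.py <<'E'
import numpy as np, cv2
from rig import robot
def snap(n):
    s=robot.snapshot(n); R=cv2.Rodrigues(np.array(s["rvec"],float))[0]; s["R"]=R; s["t"]=np.array(s["tvec"],float).ravel(); return s
def points(s):
    K=s["K"]; d=s["depth"]; v,u=np.mgrid[:d.shape[0],:d.shape[1]]
    c=np.stack([(u-K[0,2])/K[0,0]*d,(v-K[1,2])/K[1,1]*d,d],-1)
    return (c-s["t"])@s["R"]
def proj(s,p):
    c=s["R"]@np.array(p)+s["t"]; q=s["K"]@c; return q[:2]/q[2]
E
python3 - <<'E'
from h import *
a=snap("top");b=snap("side")
np.savez("first.npz",**{k+n:v for n,s in (("T",a),("S",b)) for k,v in s.items()})
for n,s in(("top",a),("side",b)):
    cv2.imwrite(f"pics/{n}1.png",s["img"][:,:,::-1]); print(n,-s["R"].T@s["t"],s["R"][2])
o=robot.observe();print(o)
E
```

```text
top [ 0.52039002 -0.03117767  1.22551397] [ 0.05717874  0.0261133  -0.99802239]
side [ 0.39068048 -0.67052868  0.90797043] [ 0.16313849  0.63037574 -0.75895472]
{'clock': 0.1, 'joint_pos': array([-1.39249652,  0.59206785,  0.04832299,  1.60968754, -0.03325303,
        0.94266586, -0.0337068 ]), 'qvel': array([-0.00079496, -0.00127269,  0.00016152, -0.00399492, -0.0010638 ,
       -0.00222903, -0.00077319]), 'joint_efforts': array([ 5.26957287e-03, -5.49996221e+01,  1.55337878e+00, -1.98822534e+01,
        9.68530832e-03,  3.81398553e-03,  1.18581573e-05]), 'eef_pos': array([0.19445372, 0.69767567, 0.23022897]), 'eef_rot': array([-0.42548044, -3.11253366,  0.0031759 ]), 'wrist_force': array([-0.28789448, -0.36429061, -1.23970542]), 'moment': array([-0.02658055,  0.03917182,  0.01176325]), 'grip_force': 0.0, 'opening': 0.08528502258152315}
```

View pics/top1.png

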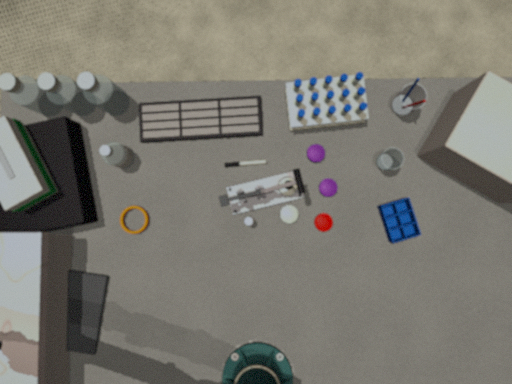

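View pics/side1.png

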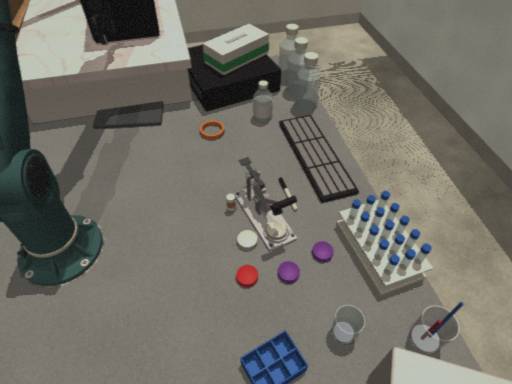

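The top view shows the clamp at about (262,192), with its black crossbar at (298,182) and its tab at (224,200). The white disc at (289,214) is the spare. The side view shows the crossbar at (284,204), the tab at (246,161) and the cassette in its nest at (276,230).

The purple discs (316,153 and 328,187 in the top view) and the red disc (323,222) are look-alikes. The marker is at (245,163) and the vial at (249,222).

```bash
python3 - <<'E'
from h import *
z=np.load("first.npz")
S={n:{k[:-1]:z[k] for k in z.files if k[-1]==n} for n in "TS"}
P={n:points(S[n]) for n in "TS"}
def show(n,m,l):
    p=P[n][m]; print(n,l,len(p),"med",np.median(p,0).round(4),"min",p.min(0).round(3),"max",p.max(0).round(3))
v,u=np.mgrid[:384,:512]
for n,box in(("T",(212,312,160,222)),("S",(230,305,148,252))):
    p=P[n]; im=S[n]["img"].astype(int); b=(u>box[0])&(u<box[1])&(v>box[2])&(v<box[3])&(S[n]["depth"]>0)
    dark=im.max(-1)<60
    show(n,b&dark&(p[...,2]>.14),"bar")
    show(n,b&(p[...,2]>.005)&(p[...,2]<.03)&(im.min(-1)>110),"plate")
    m=b&(p[...,2]>.10)&(p[...,2]<.145)
    q=p[m]; c=im[m]
    for i in range(0,len(q),max(1,len(q)//45)): print(np.argwhere(m)[i][::-1],q[i].round(3),c[i])
    # plate rectangle
    mm=b&(p[...,2]>.006)
    r=cv2.minAreaRect((p[mm][:,:2]*1000).astype(np.float32)); print("rect",r)
for n,box,f in(("T",(210,315,155,235),7),("S",(222,312,145,255),6)):
    c=S[n]["img"][box[2]:box[3],box[0]:box[1],::-1]; cv2.imwrite(f"pics/c{n}.png",cv2.resize(c,None,fx=f if n=="T" else 5.4,fy=f if n=="T" else 5.4,interpolation=cv2.INTER_CUBIC))
E
```

```text
T bar 128 med [ 0.601  -0.1218  0.179 ] min [ 0.571 -0.136  0.173] max [ 0.637 -0.109  0.184]
T plate 1648 med [ 0.5669 -0.0342  0.0125] min [ 0.49  -0.175  0.005] max [0.684 0.139 0.03 ]
[287 180] [ 0.612 -0.093  0.11 ] [133 141 135]
[284 183] [ 0.601 -0.083  0.142] [147 148 139]
[278 185] [ 0.597 -0.066  0.128] [143 133 130]
[292 185] [ 0.597 -0.107  0.119] [110 105  95]
[280 186] [ 0.593 -0.071  0.134] [145 133 132]
[290 186] [ 0.594 -0.101  0.115] [68 66 65]
[275 187] [ 0.592 -0.057  0.117] [141 133 128]
[284 187] [ 0.59  -0.083  0.135] [137 137 133]
[265 188] [ 0.589 -0.028  0.11 ] [154 156 156]
[274 188] [ 0.589 -0.055  0.118] [136 130 127]
[289 188] [ 0.589 -0.099  0.109] [49 43 38]
[262 189] [ 0.586 -0.02   0.113] [123 116 115]
[271 189] [ 0.586 -0.046  0.11 ] [143 132 128]
[240 190] [0.583 0.044 0.125] [144 142 140]
[260 190] [ 0.582 -0.014  0.133] [99 97 94]
[269 190] [ 0.584 -0.04   0.103] [137 128 127]
[240 191] [0.58  0.044 0.124] [128 129 124]
[256 191] [ 0.58  -0.002  0.129] [85 84 85]
[265 191] [ 0.58  -0.028  0.123] [139 129 124]
[241 192] [0.578 0.042 0.115] [101  9
[... 2892 characters left out ...]
1  97  90]
[263 192] [ 0.579 -0.024  0.109] [81 74 72]
[262 194] [ 0.575 -0.027  0.105] [80 76 72]
[267 195] [ 0.588 -0.034  0.105] [153 143 136]
[268 197] [ 0.587 -0.048  0.113] [130 123 117]
[271 198] [ 0.59  -0.064  0.127] [125 119 113]
[270 199] [ 0.586 -0.069  0.13 ] [108 100  96]
[271 200] [ 0.586 -0.076  0.134] [84 78 75]
[267 202] [ 0.582 -0.055  0.101] [71 68 65]
[272 203] [ 0.588 -0.082  0.128] [69 65 64]
[275 211] [ 0.591 -0.1    0.114] [22 23 19]
[274 212] [ 0.588 -0.102  0.114] [26 26 27]
[274 213] [ 0.588 -0.102  0.109] [30 31 28]
[277 214] [ 0.595 -0.108  0.111] [65 62 60]
rect ((617.9651489257812, 50.19081115722656), (422.5679626464844, 214.28070068359375), 68.81686401367188)
```

View pics/cT.png

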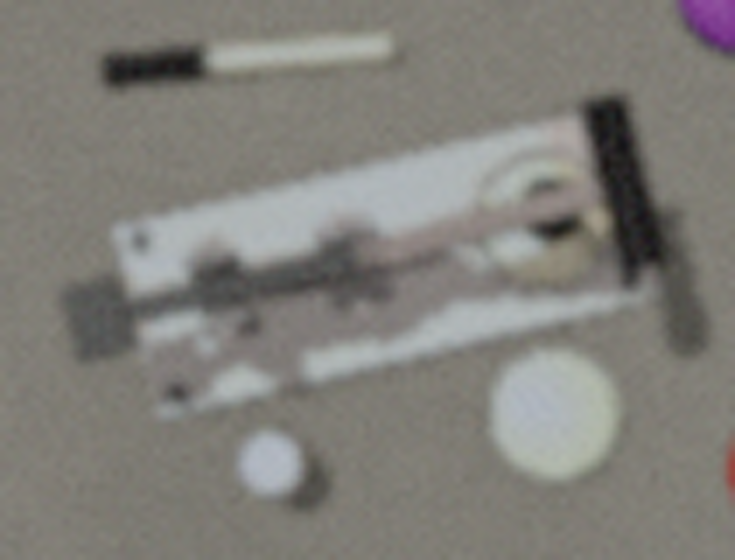

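View pics/cS.png

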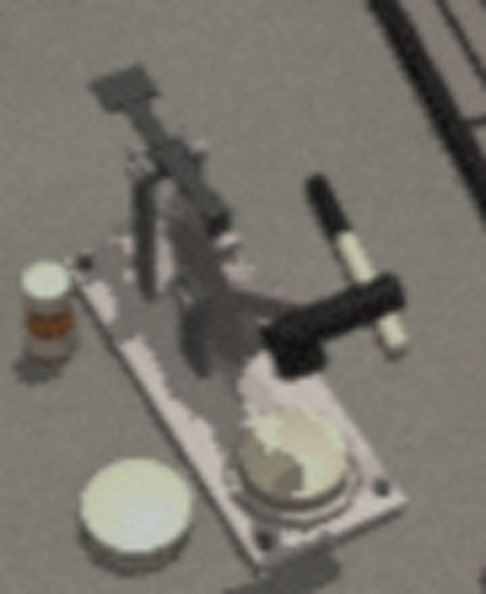

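Measured points:

| Point | Position (m) | Check |
|---|---|---|
| Crossbar | about (0.602, -0.124), top at 0.18 | matches the given height |
| Tab | about (0.552, 0.090, 0.128) | height matches |

The bar-to-tab distance is 0.220 m against 0.218 m expected. Clamp +x is about (-0.23, 0.97).

Candidates for the tab: the flat dark plate at (224,201) in the top view, the pivot post top at (240,194) and the arm parts at (257,191). The plate at the +x end is the tab, and the crops confirm it. I'll move there now with the fingers shut.

>>> move_arm:
  dr:
    - [0, 0, 0]
    - [0, 0, 0]
    - [0, 0, 0]
    - [0, 0, 0]
    - [0, 0, 0]
  slide:
    - [-0.8, -0.8, 0]
    - [-1.65, -1.6, 0]
    - [-2.5, -2.4, 0]
    - [-3.35, -3.2, 0]
    - [-4.2, -4.05, 0]
  gripper: [-1, -1, -1, -1, -1]

```text
clock: 0.52
eef_pos: [0.2839, 0.5459, 0.2308]
eef_rot: [-0.425, -3.113, 0.001]
wrist_force: [1.0, 0.4, -0.4]
opening: 0.0258
grip_force: 0.0
```

>>> move_arm:
  dr:
    - [0, 0, 0]
    - [0, 0, 0]
    - [0, 0, 0]
    - [0, 0, 0]
    - [0, 0, 0]
  slide:
    - [-0.8, -0.8, 0]
    - [-1.65, -1.6, 0]
    - [-2.5, -2.4, 0]
    - [-3.35, -3.2, 0]
    - [-4.2, -4.05, 0]
  gripper: [-1, -1, -1, -1, -1]

```text
clock: 0.93
eef_pos: [0.3726, 0.3952, 0.2311]
eef_rot: [-0.425, -3.113, 0.0]
wrist_force: [1.0, -0.2, -0.2]
opening: -0.0001
grip_force: 0.0
```

>>> move_arm:
  dr:
    - [0, 0, 0]
    - [0, 0, 0]
    - [0, 0, 0]
    - [0, 0, 0]
    - [0, 0, 0]
  slide:
    - [-0.8, -0.8, 0]
    - [-1.65, -1.6, 0]
    - [-2.5, -2.4, 0]
    - [-3.35, -3.2, 0]
    - [-4.2, -4.05, 0]
  gripper: [-1, -1, -1, -1, -1]

```text
clock: 1.35
eef_pos: [0.4613, 0.2444, 0.2312]
eef_rot: [-0.425, -3.113, 0.0]
wrist_force: [0.0, -0.0, 0.3]
opening: 0.0001
grip_force: 0.0
```

>>> move_arm:
  dr:
    - [0, 0, 0]
    - [0, 0, 0]
    - [0, 0, 0]
    - [0, 0, 0]
    - [0, 0, 0]
  slide:
    - [-0.8, -0.8, 0]
    - [-1.65, -1.6, 0.3]
    - [-2.5, -2.4, 0.6]
    - [-3.35, -3.2, 0.9]
    - [-4.2, -4.05, 1.2]
  gripper: [-1, -1, -1, -1, -1]

```text
clock: 1.77
eef_pos: [0.5501, 0.0937, 0.1948]
eef_rot: [-0.425, -3.113, -0.0]
wrist_force: [0.5, 0.4, 0.7]
opening: 0.0001
grip_force: 0.0
```

>>> move_arm:
  dr:
    - [0, 0, -1]
    - [0, 0, -2]
    - [0, 0, -3]
    - [0, 0, -4]
    - [0, 0, -4.8]
  slide:
    - [0, 0, 0]
    - [0, 0, 0]
    - [0, 0, 0]
    - [0, 0, 0]
    - [0, 0, 0]
  gripper: [-1, -1, -1, -1, -1]

```text
clock: 2.18
eef_pos: [0.5493, 0.0947, 0.1949]
eef_rot: [0.369, -3.119, 0.0]
wrist_force: [0.1, 0.5, 0.3]
opening: 0.0001
grip_force: 0.0
```

>>> move_arm:
  dr:
    - [0, 0, 0]
    - [0, 0, 0]
    - [0, 0, 0]
    - [0, 0, 0]
    - [0, 0, 0]
  slide:
    - [-0.05, -0.15, 0.5]
    - [-0.05, -0.15, 1.0]
    - [-0.05, -0.15, 1.5]
    - [-0.05, -0.15, 1.8]
    - [-0.05, -0.15, 1.8]
  gripper: [-1, -1, -1, -1, -1]

```text
clock: 2.6
eef_pos: [0.5505, 0.0905, 0.1393]
eef_rot: [0.362, -3.116, 0.001]
wrist_force: [-0.0, -0.0, 0.5]
opening: 0.0
grip_force: 0.0
```

```bash
python3 - <<'E'
from h import *
s=snap("side"); o=robot.observe(); print(o["eef_pos"],proj(s,o["eef_pos"]),o["wrist_force"])
cv2.imwrite("pics/near.png",cv2.resize(s["img"][110:240,200:320,::-1],None,fx=4.6,fy=4.6,interpolation=cv2.INTER_CUBIC))
E
```

```text
[0.55124131 0.09074767 0.14031452] [243.94467523 157.62040428] [-0.15042916 -0.09924941  0.2390992 ]
```

View pics/near.png

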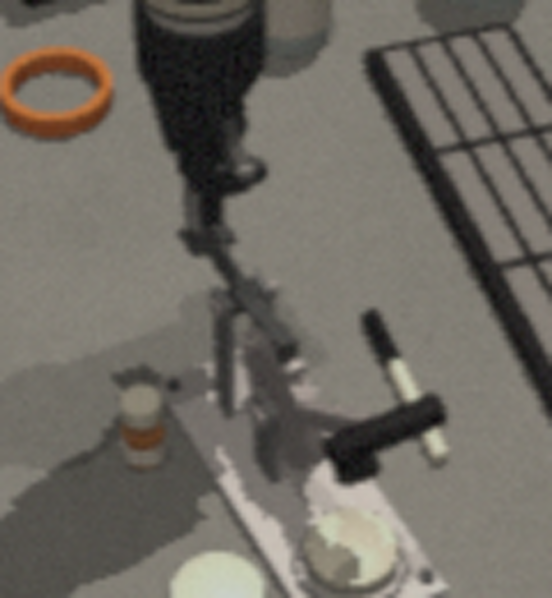

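The closed fingertips are at about (205,240) in the crop, over the middle of the tab. I'll press down in small steps.

>>> move_arm:
  dr:
    - [0, 0, 0]
    - [0, 0, 0]
    - [0, 0, 0]
    - [0, 0, 0]
    - [0, 0, 0]
  slide:
    - [0, 0, 0.2]
    - [0, 0, 0.4]
    - [0, 0, 0.55]
    - [0, 0, 0.7]
    - [0, 0, 0.7]
  gripper: [-1, -1, -1, -1, -1]

```text
clock: 3.07
eef_pos: [0.5525, 0.0923, 0.1201]
eef_rot: [-0.364, 3.119, 0.002]
wrist_force: [0.3, 1.1, 1.2]
opening: -0.0001
grip_force: 0.5
```

>>> move_arm:
  dr:
    - [0, 0, 0]
    - [0, 0, 0]
    - [0, 0, 0]
    - [0, 0, 0]
    - [0, 0, 0]
  slide:
    - [0, 0, 0.05]
    - [0, 0, 0.1]
    - [0, 0, 0.15]
    - [0, 0, 0.2]
    - [0, 0, 0.2]
  gripper: [-1, -1, -1, -1, -1]

```text
clock: 3.48
eef_pos: [0.5524, 0.0919, 0.1143]
eef_rot: [-0.363, 3.12, 0.002]
wrist_force: [-0.2, 3.8, 3.0]
opening: -0.0001
grip_force: 2.1
```

>>> move_arm:
  dr:
    - [0, 0, 0]
    - [0, 0, 0]
    - [0, 0, 0]
    - [0, 0, 0]
    - [0, 0, 0]
  slide:
    - [0, 0, 0.05]
    - [0, 0, 0.1]
    - [0, 0, 0.1]
    - [0, 0, 0.15]
    - [0, 0, 0.15]
  gripper: [-1, -1, -1, -1, -1]

```text
clock: 3.9
eef_pos: [0.5526, 0.0919, 0.1116]
eef_rot: [-0.362, 3.12, 0.002]
wrist_force: [-3.7, 4.9, 16.0]
opening: 0.0002
grip_force: 8.8
```

```bash
cat > tab.py <<'E'
from h import *
s=snap("side"); P=points(s); o=robot.observe(); print(o["eef_pos"],o["wrist_force"])
h=np.array([.5765,-.017]); d=np.array([-.23,.973])
q=(P[...,:2]-h); a=q@d; l=q@np.array([-d[1],d[0]])
# pawl line: tab + lever heights along clamp (hinge at 0; tab at .108, pivot .058)
for lo in np.arange(-.01,.13,.01):
    m=(a>lo)&(a<lo+.01)&(abs(l)<.018)&(P[...,2]>.085)&(P[...,2]<.15)
    if m.sum(): print(round(lo+.005,3),m.sum(),np.percentile(P[m][:,2],[50,85]).round(4))
E
python3 tab.py
```

```text
[0.55263797 0.09187662 0.11161986] [-3.68675723  4.94858693 15.82102988]
-0.005 28 [0.1096 0.1203]
0.005 48 [0.1129 0.1419]
0.015 24 [0.1213 0.1466]
0.025 32 [0.1173 0.145 ]
0.035 23 [0.1094 0.1393]
0.045 16 [0.112  0.1329]
0.055 58 [0.1164 0.1245]
0.065 38 [0.1226 0.1249]
0.075 15 [0.121  0.1231]
0.085 6 [0.1167 0.1197]
0.095 33 [0.1258 0.1375]
0.105 43 [0.1148 0.1377]
0.115 17 [0.1246 0.1419]
0.125 1 [0.1379 0.1379]
```

At 0.1116 m the force rises to 16 N, and the pawl slope of about 0.4 is consistent with the stop. I'll lift off straight up and go over the bar.

>>> move_arm:
  dr:
    - [0, 0, 0]
    - [0, 0, 0]
    - [0, 0, 0]
    - [0, 0, 0]
    - [0, 0, 0]
  slide:
    - [0, 0, -0.5]
    - [0, 0, -1.3]
    - [0, 0, -2.2]
    - [0, 0, -3.1]
    - [0, 0, -3.3]
  gripper: [-1, -1, -1, -1, -1]

```text
clock: 4.37
eef_pos: [0.5543, 0.0889, 0.2122]
eef_rot: [-0.358, 3.115, -0.003]
wrist_force: [-0.4, -0.4, 1.1]
opening: -0.0001
grip_force: 0.0
```

```bash
python3 tab.py
```

```text
[0.55413969 0.08908381 0.21168627] [-0.23224618 -0.1274248  -0.52152425]
-0.005 28 [0.1102 0.121 ]
0.005 46 [0.1142 0.1408]
0.015 22 [0.1204 0.1478]
0.025 31 [0.1141 0.1439]
0.035 22 [0.1092 0.1392]
0.045 17 [0.1105 0.1338]
0.055 63 [0.115  0.1242]
0.065 34 [0.122  0.1244]
0.075 13 [0.1218 0.1224]
0.085 9 [0.1178 0.119 ]
0.095 7 [0.1135 0.1149]
0.105 28 [0.1125 0.1145]
0.115 17 [0.1089 0.1107]
0.125 6 [0.1059 0.1067]
```

>>> move_arm:
  dr:
    - [0, 0, 0]
    - [0, 0, 0]
    - [0, 0, 0]
    - [0, 0, 0]
    - [0, 0, 0]
  slide:
    - [0, -1.0, 0]
    - [0, -2.0, 0]
    - [0.05, -3.0, 0]
    - [0.05, -4.0, 0]
    - [0.05, -5.0, 0]
  gripper: [-1, -1, -1, -1, -1]

```text
clock: 4.83
eef_pos: [0.5835, -0.0583, 0.2069]
eef_rot: [0.36, -3.117, 0.002]
wrist_force: [-0.5, 0.7, 1.3]
opening: -0.0
grip_force: 0.0
```

>>> move_arm:
  dr:
    - [0, 0, 0]
    - [0, 0, 0]
    - [0, 0, 0]
    - [0, 0, 0]
    - [0, 0, 0]
  slide:
    - [0, -0.8, 0]
    - [0, -1.6, 0]
    - [0, -2.2, 0]
    - [0, -2.4, 0]
    - [0, -2.4, 0]
  gripper: [-1, -1, -1, -1, -1]

```text
clock: 5.25
eef_pos: [0.6002, -0.1287, 0.2072]
eef_rot: [0.354, -3.118, 0.002]
wrist_force: [-0.8, 0.0, -0.9]
opening: -0.0004
grip_force: 0.0
```

The pawl stays pressed: the tab now slopes about 0.36. The fingertips are over the bar. Next I push down along the arc.

>>> move_arm:
  dr:
    - [0, 0, 0]
    - [0, 0, 0]
    - [0, 0, 0]
    - [0, 0, 0]
    - [0, 0, 0]
  slide:
    - [0, 0, 0.5]
    - [0, 0, 0.9]
    - [0, -0.1, 1.1]
    - [0, -0.2, 1.25]
    - [0, -0.33, 1.42]
  gripper: [-1, -1, -1, -1, -1]

```text
clock: 5.67
eef_pos: [0.6038, -0.1355, 0.1662]
eef_rot: [0.364, -3.12, 0.003]
wrist_force: [-1.1, -2.3, 5.7]
opening: 0.0003
grip_force: 2.5
```

```bash
cat > bar.py <<'E'
from h import *
v,u=np.mgrid[:384,:512]; h=np.array([.5765,-.017]); d=np.array([-.23,.973])
for n in("side","top"):
    s=snap(n);P=points(s);q=P[...,:2]-h;a=q@d;l=q@np.array([-d[1],d[0]])
    m=(s["img"].max(-1)<60)&(a<-.08)&(a>-.18)&(abs(l)<.045)&(P[...,2]>.05)&(P[...,2]<.2)&(abs(l)>.018)
    print(n,m.sum(),"a",np.median(a[m]).round(4),"z50/90",np.percentile(P[m][:,2],[50,90]).round(4))
    s0=s if n=="side" else s0
o=robot.observe();print(o["eef_pos"],o["wrist_force"])
E
python3 bar.py
```

```text
side 60 a -0.1261 z50/90 [0.1618 0.1659]
  return _methods._mean(a, axis=axis, dtype=dtype,
  ret = ret.dtype.type(ret / rcount)
Traceback (most recent call last):
  File "bar.py", line 6, in <module>
    print(n,m.sum(),"a",np.median(a[m]).round(4),"z50/90",np.percentile(P[m][:,2],[50,90]).round(4))
                                                          ~~~~~~~~~~~~~^^^^^^^^^^^^^^^^^^^
IndexError: index -1 is out of bounds for axis 0 with size 0
```

>>> move_arm:
  dr:
    - [0, 0, 0]
    - [0, 0, 0]
    - [0, 0, 0]
    - [0, 0, 0]
    - [0, 0, 0]
  slide:
    - [0, -0.08, 0.13]
    - [0, -0.16, 0.26]
    - [0, -0.24, 0.4]
    - [0, -0.31, 0.52]
    - [0, -0.37, 0.65]
  gripper: [-1, -1, -1, -1, -1]

```text
clock: 6.18
eef_pos: [0.6063, -0.1469, 0.1465]
eef_rot: [-0.361, 3.121, -0.001]
wrist_force: [-0.4, -3.6, 4.7]
opening: -0.0002
grip_force: 2.3
```

```bash
sed -i 's/("side","top")/("side",)/' bar.py; python3 bar.py
```

```text
side 56 a -0.1364 z50/90 [0.1424 0.1468]
[ 0.6063986  -0.14723665  0.14579129] [ 0.0925373  -2.92922145  3.50304893]
```

The pawl is free: 4 N, and the bar follows the fingers. I'll continue.

>>> move_arm:
  dr:
    - [0, 0, 0]
    - [0, 0, 0]
    - [0, 0, 0]
    - [0, 0, 0]
    - [0, 0, 0]
  slide:
    - [0, -0.1, 0.2]
    - [0, -0.18, 0.4]
    - [0, -0.26, 0.6]
    - [0, -0.32, 0.8]
    - [0, -0.38, 1.0]
  gripper: [-1, -1, -1, -1, -1]

```text
clock: 6.65
eef_pos: [0.6096, -0.1573, 0.1162]
eef_rot: [-0.361, 3.12, -0.0]
wrist_force: [1.2, -3.8, 4.4]
opening: 0.0002
grip_force: 1.8
```

>>> move_arm:
  dr:
    - [0, 0, 0]
    - [0, 0, 0]
    - [0, 0, 0]
    - [0, 0, 0]
    - [0, 0, 0]
  slide:
    - [0, -0.05, 0.2]
    - [0, -0.09, 0.4]
    - [0, -0.13, 0.6]
    - [0, -0.15, 0.8]
    - [0, -0.16, 0.95]
  gripper: [-1, -1, -1, -1, -1]

```text
clock: 7.07
eef_pos: [0.61, -0.1612, 0.0873]
eef_rot: [0.362, -3.12, -0.001]
wrist_force: [0.6, -1.8, 2.7]
opening: 0.0001
grip_force: 1.3
```

```bash
python3 bar.py
```

```text
side 62 a -0.1535 z50/90 [0.0864 0.192 ]
[ 0.60949351 -0.16095548  0.08657214] [ 0.93109627 -0.51869954  0.4734426 ]
```

>>> move_arm:
  dr:
    - [0, 0, 0]
    - [0, 0, 0]
    - [0, 0, 0]
    - [0, 0, 0]
    - [0, 0, 0]
  slide:
    - [0, 0, 0.08]
    - [0, 0, 0.16]
    - [0, 0, 0.24]
    - [0, 0, 0.3]
    - [0, 0, 0.3]
  gripper: [-1, -1, -1, -1, -1]

```text
clock: 7.53
eef_pos: [0.6095, -0.1613, 0.0804]
eef_rot: [0.362, -3.12, -0.001]
wrist_force: [-2.8, -0.1, 10.4]
opening: 0.0002
grip_force: 5.3
```

>>> move_arm:
  dr:
    - [0, 0, 0]
    - [0, 0, 0]
    - [0, 0, 0]
    - [0, 0, 0]
    - [0, 0, 0]
  slide:
    - [0, 0, 0.05]
    - [0, 0, 0.1]
    - [0, 0, 0.15]
    - [0, 0, 0.15]
    - [0, 0, 0.15]
  gripper: [-1, -1, -1, -1, -1]

```text
clock: 7.95
eef_pos: [0.6096, -0.1614, 0.0799]
eef_rot: [0.361, -3.12, -0.001]
wrist_force: [-9.8, 2.3, 35.1]
opening: -0.0
grip_force: 17.9
```

The bar is at its stop: z stays at 0.080 m while the force rises to 35 N. I'll lift the hand away and check.

>>> move_arm:
  dr:
    - [0, 0, 0]
    - [0, 0, 0]
    - [0, 0, 0]
    - [0, 0, 0]
    - [0, 0, 0]
  slide:
    - [0, 0, -0.3]
    - [0, 0, -1]
    - [0, 0, -2]
    - [0, 0, -3]
    - [0, 0, -4]
  gripper: [-1, -1, -1, -1, -1]

```text
clock: 8.37
eef_pos: [0.6087, -0.1604, 0.1951]
eef_rot: [0.363, -3.118, -0.003]
wrist_force: [1.2, 0.1, 0.6]
opening: 0.0002
grip_force: 0.0
```

>>> move_arm:
  dr:
    - [0, 0, 0]
    - [0, 0, 0]
    - [0, 0, 0]
    - [0, 0, 0]
    - [0, 0, 0]
  slide:
    - [0, -0.5, -1]
    - [0, -1.3, -2]
    - [0, -2.1, -2.5]
    - [0, -3, -2.5]
    - [0, -3, -2.5]
  gripper: [-1, -1, -1, -1, -1]

```text
clock: 8.78
eef_pos: [0.6307, -0.2562, 0.2711]
eef_rot: [-0.351, 3.12, -0.008]
wrist_force: [-0.7, -1.0, -0.3]
opening: -0.0
grip_force: 0.0
```

```bash
python3 bar.py; python3 tab.py|tail -6; python3 - <<'E'
from h import *
s=snap("side"); cv2.imwrite("pics/end.png",cv2.resize(s["img"][130:280,190:350,::-1],None,fx=4,fy=4,interpolation=cv2.INTER_CUBIC))
E
```

```text
side 74 a -0.1516 z50/90 [0.0775 0.0808]
[ 0.6297408  -0.25272938  0.26969639] [7.03799964e-01 3.92140247e-01 2.11418440e-04]
0.075 11 [0.1217 0.123 ]
0.085 10 [0.1184 0.1188]
0.095 7 [0.1137 0.1143]
0.105 26 [0.1118 0.1142]
0.115 21 [0.109  0.1106]
0.125 4 [0.1054 0.106 ]
```

View pics/end.png

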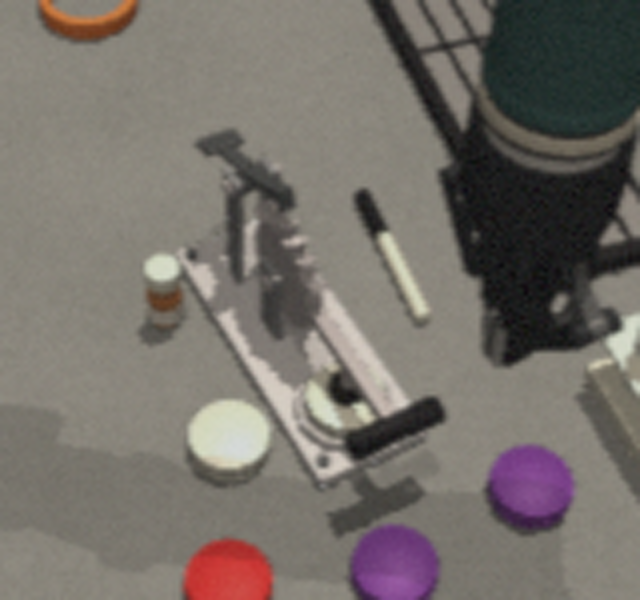

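The clamp arm is level: the bar is at (395,425) in the crop with its top at 0.080 m, and the pad is on the cassette at (335,395). The tab is still down at (220,140), and the vial, marker and spare have not moved. The hand is clear, so I'm handing in.

```bash
python3 -c "
from rig import robot
print(robot.close_job())"
```

```text
the job is handed in; nothing more can be done
None
```

The job is done and handed in at about 9 s: I pressed the pawl tab down to its stop, pushed the clamp arm level until its pad rested on the cassette, and took the hand clear, with the vial, marker and spare cassette unmoved in the final picture.

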